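# Clamp a reagent bottle with a sunken thumb knob

### The job

Stand the small amber bottle upright in the open cradle of the clamp station, then turn the black knob down in its round well clockwise until the sprung jaw presses the bottle against the cradle's stop with about 11 N (at least 6 N to hold it; above 18 N the glass cracks). Go by the feel of the knob, do not press the fingers on the well with more than 20 N, let go, and leave the large amber bottle and the two red-lidded cups where they are.

Things in the scene. Friction and masses are not known exactly. Their poses are not given: they have to be found in the camera images.
- bottle: small closed amber glass bottle, with a paper label, 40 mm in diameter (straight up to 52 mm) and 85 mm high; its white lid is 37 mm in diameter, from 69 mm up;, 0.08 to 0.17 kg, standing on the bench; origin at the centre of its underside, z up
- station: clamp station fixed to the bench, 130 mm (its x) by 242 mm (its y), 62 mm high; origin on the bench under its middle, z up. Its +y end is a white block (y from 20 to 120 mm) with the round well; its -y part is a low grey deck (top 20 mm high, 32 mm at the rims along its two x edges) that carries the jaw and the cradle
- jaw_track (a point): point on the deck, fixed to the station, 20 mm high, under the jaw's track. The jaw (aluminium block 40 mm wide, top 54 mm high, with a sprung rubber pad 31 to 51 mm high) moves along the station's -y to the cradle, 10 mm per rad of knob; it starts 8 to 18 mm clear of a bottle at cradle_floor. It slides the bottle about 4 mm to the stop, then the pad yields 1 mm per 5 N
- well: white block with the round well, 70 mm in diameter and 34 mm deep, its mouth 62 mm and its floor 28 mm above the bench; origin on the well's axis, at bench height
- knob: black thumb knob on the well's axis: disc 28 mm wide, 5 mm high, under a bar grip 27 mm long (its x), 12 mm wide (its y), 5 to 30 mm above the well's floor; origin at the well's floor, z up. Tightens clockwise from above, 1.3 to 2.6 rad in all (two grasps). Steady friction 0.25 N m resists both ways and holds it where left; each N of clamping adds 0.01 N m to the free-turning torque
- cradle: aluminium cradle on the deck, open to the top and to the jaw, its place along the station's y varies by 6 mm; axes along the station's. Floor 6 mm thick; guides with inner faces at x = +-23.5 mm stand to 32 mm, the stop wall with inner face at y = -24 mm to 34 mm above its origin; origin at the centre of its underside, 20 mm above the bench
- cradle_floor (a point): the point on the upper face of the cradle's floor, 26 mm above the bench, where the underside of the bottle is best set down: 3.5 mm play to either guide and 4 mm to the stop
- big_bottle: bystander: amber bottle 72 mm in diameter, 150 mm high; origin at the centre of its underside
- cup_a: bystander: white cup with red lid, 54 mm in diameter, 60 mm high; origin at the centre of its underside
- cup_b: bystander: another such cup

How it is judged:
By the outcome, as a careful person would: the job done as asked, in the order asked, and still so for the second after the job is handed in, with the robot touching nothing.
It also fails if it takes over 72 s, if anything falls off the work surface, if the arm or the gripper's body presses on something with over 40 N, if the wrist force passes 120 N, or if a joint passes its speed limit or range.

### The arm

A 7-joint arm with a two-finger parallel gripper is mounted at the origin on the work surface. World frame = base frame: x ahead of the robot, y to its left, z up, the work surface at z = 0. Lengths are in m, angles in rad, forces in N, time in s.
With the tool pointing down it reaches from about 0.425 to 0.825 m from the base axis. Payload 3.6 kg.
Tool frame: the origin (TCP) lies where the fingers leave the gripper's body, on its centre line; the fingertips stand 73 mm ahead of it and the grasp point (between the pads) lies 54 mm ahead of it; z points along the fingers, y is the line along which they close (so a half turn about z gives the same grasp; the last joint's range is limited). The gripper opens to 85 mm and grips with 20 to 120 N. Pads are 22 mm wide; open, the fingers measure 114 mm over their backs; the gripper's body (76 mm by 85 mm) begins 54 mm behind the grasp point. The pads swing forward as they close: fully open they stand 13 mm farther back than shut.
Start: joints at [-1.238, 0.615, -0.013, 1.423, 0.008, 1.103, -0.04], TCP at [0.229, 0.608, 0.304] pointing down, gripper open.
Joint ranges: [-3.12, 3.12], [-0.3, 2.06], [-1.34, 1.32], [0.26, 2.42], [-1.36, 4.5], [0.01, 1.98], [-2.84, 2.84]. Speed limits (rad/s): [2.79, 2.79, 3.14, 3.14, 3.14, 3.14, 3.14].

### API

Orientations are given as a unit quaternion [x, y, z, w].
In Python, from station import arm, snapshot, camera_info, ticket gives the robot as it stands. Calls block until the motion is done:
- arm.movep(position, orientation): joint-space move of the TCP to a pose.
- arm.line_to(position, velocity=0.15, ori=None): straight line of the TCP; ori=None keeps the orientation; velocity is the mean speed in m/s.
- arm.move_j(angles): joint-space move.
- arm.move_gripper(opening, effort=None): opening from 0.0 (shut) to 1.0 (fully open); effort is the grip in N (None keeps the last); returns when the fingers have stopped.
- arm.pause(seconds).
- arm.ik(position, orientation): joint angles nearest the present ones, or None.
- snapshot(name): name is "scene" or "top"; returns the picture (400x640x3 uint8, blue, green, red); there is no depth.
- camera_info(name): a dict with "fx", "fy", "cx", "cy" (pixels), "R" (3x3) and "t" (3): a world point X has camera coordinates R X + t. Camera axes: x right, y down, z forward; pixel columns grow to the right and rows downward; lengths in m; the calibration is good to about 2 mm. A picture is of the moment at which its call begins. camera_info takes no time and is no camera call.
A pose or a line that the arm cannot do raises arm.MotionError and nothing moves.
- ticket.finish_job(): hands the job in; it is judged then, once.
Readings, each from a call of its own:
- arm.read_time(): time.
- arm.read_joint_positions(): joint angles.
- arm.read_dq(): joint speeds.
- arm.read_effort(): joint torques, N m.
- arm.read_tool_pos(): TCP position.
- arm.read_eef_rot(): TCP orientation.
- arm.read_ft_force(): force on the tool from outside, world axes, zero at the start.
- arm.read_wrist_torque(): the same for the moment, N m.
- arm.read_opening(): opening from 0.0 (shut) to 1.0 (fully open).
- arm.read_finger_force(): force on a finger pad.
Only numpy, scipy, OpenCV 4.12 (cv2) and the standard library are available. Lean on these libraries where they do the work, as an engineer would, in place of code of your own. Each camera call takes 0.05 s, during which the arm holds its last target. There are 200 camera calls.

## Working session

There is one attempt and no reset: what is moved stays moved. The work goes in short steps, each a Python script; the robot and the scene stay as the last script left them, time stands still between calls to the robot, and variables do not carry over. Pictures are saved under pics/ and viewed, at most 10 in all, crops included, and the job is handed in when it is done.

```bash
mkdir -p pics; ls
python3 - <<'E'
from station import *
import cv2
for n in("scene","top"):
    cv2.imwrite(f"pics/{n}0.png",snapshot(n)); c=camera_info(n); print(n,c)
print(arm.read_eef_rot(),arm.read_tool_pos())
E
```

```text
pics
scene {'fx': 485.1352277040483, 'fy': 485.1352277040483, 'cx': 323.90262731834804, 'cy': 199.5418249748351, 'R': array([[-0.25228443,  0.96756914,  0.01274838],
       [ 0.789951  ,  0.21354535, -0.57478327],
       [-0.55886491, -0.13493827, -0.81820637]]), 't': array([ 0.06743847, -0.43191334,  1.66070285])}
top {'fx': 494.0019280247453, 'fy': 494.0019280247453, 'cx': 318.60189428417175, 'cy': 193.5593610766988, 'R': array([[ 3.63411730e-03, -9.99992970e-01,  9.23635292e-04],
       [-9.97342532e-01, -3.69169085e-03, -7.27615630e-02],
       [ 7.27644613e-02, -6.56756706e-04, -9.97348937e-01]]), 't': array([0.05660471, 0.56309346, 1.46970109])}
[ 1.78870723e-01  9.83871901e-01 -1.14261381e-03 -2.04815790e-04] [0.22862543 0.60790195 0.30285986]
```

View pics/top0.png

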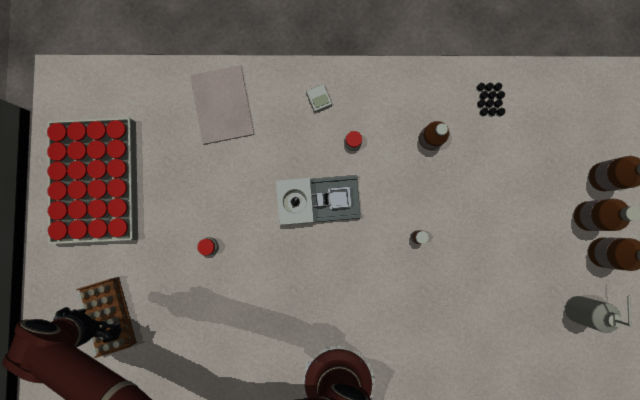

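View pics/scene0.png

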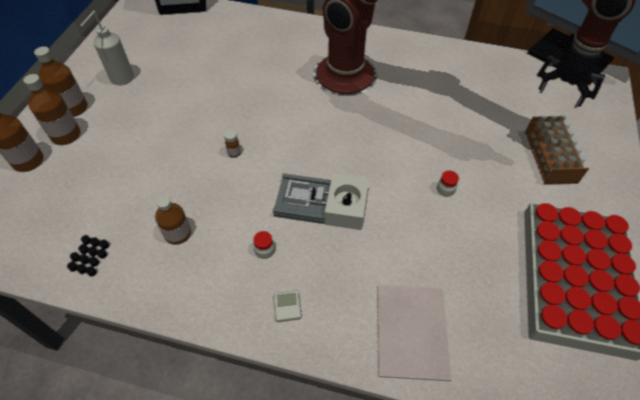

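The top view shows the small bottle at (421,238), the station at (277–360, 177–227) with its well near (295,202) on the image left, the big bottle at (435,135), and cups at (354,140) and (207,247). The scene view agrees: small bottle (232,145), well (347,195). I'll zoom in next.

```bash
cat > h.py <<'E'
import numpy as np, cv2
from station import *
def ray(n,u,v):
    c=camera_info(n);R=np.array(c['R']);t=np.array(c['t'])
    return -R.T@t, R.T@np.array([(u-c['cx'])/c['fx'],(v-c['cy'])/c['fy'],1.])
def at(n,u,v,z):
    o,d=ray(n,u,v); return o+d*(z-o[2])/d[2]
def proj(n,X):
    c=camera_info(n);p=np.array(c['R'])@np.array(X)+c['t']
    return np.array([c['fx']*p[0]/p[2]+c['cx'],c['fy']*p[1]/p[2]+c['cy']])
def avg(n,k=8): return np.mean([snapshot(n) for _ in range(k)],0).astype(np.uint8)
E
python3 - <<'E'
from h import *
t=cv2.imread('pics/top0.png');s=cv2.imread('pics/scene0.png')
a=cv2.resize(t[170:235,270:370],None,fx=8,fy=8,interpolation=cv2.INTER_CUBIC)[:,:800]
cv2.imwrite('pics/c1.png',a)
b=cv2.resize(s[165:235,265:375],None,fx=7,fy=7,interpolation=cv2.INTER_CUBIC)
cv2.imwrite('pics/c2.png',b)
# bottle: lid in both views
for n,im,(x0,x1,y0,y1) in(('top',t,(405,435,225,252)),('scene',s,(220,245,125,162))):
    w=im[y0:y1,x0:x1].astype(int); hs=cv2.cvtColor(im[y0:y1,x0:x1],cv2.COLOR_BGR2HSV)
    for y in w: print(' '.join('%3d'%p.mean() for p in y))
    print()
E
```

```text
141 138 134 136 139 140 139 136 137 137 138 137 138 137 136 138 135 136 139 137 135 136 139 140 141 138 138 138 138 139
138 135 134 135 136 137 139 137 137 137 137 135 136 135 136 138 139 141 141 141 137 135 138 139 140 138 137 138 137 139
136 135 135 137 137 138 139 137 137 137 136 134 135 134 133 137 139 140 139 142 139 138 138 138 141 140 138 137 134 137
140 141 138 138 138 137 137 137 140 138 136 133 133 136 134 135 137 139 139 138 136 137 139 138 141 140 137 137 135 136
142 141 139 137 138 136 134 137 138 137 133 131 133 131 132 134 133 135 135 135 136 137 138 140 140 137 137 137 137 136
140 136 136 137 139 135 132 134 133 129 104  93  98  77  80  87 100 117 120 131 135 134 134 138 141 137 137 138 140 141
136 133 133 137 138 135 133 129 102  73  53  54  51  48  63  95 117 128 133 120 121 115 117 131 138 134 134 135 139 140
136 134 132 133 136 137 128  86  59  41  32  35  49  95 131 142 144 146 147 144 142 114 112 118 121 131 136 134 135 137
136 137 136 136 135 129  95  57  42  29  30  43  94 134 148 150 149 149 149 149 148 142 124 118 119 121 134 136 138 137
136 138 139 138 131 
[... 5140 characters left out ...]

150 141 139 140 140 139 137 126  99  70  62  67  72  73  70  64  53  54  71  97 129 151 157 158 157
158 155 153 152 147 143 141 135 118  93  68  54  52  54  52  49  57  85 120 141 152 158 160 159 158
161 160 158 157 156 154 151 147 140 128 109  88  83  84  86  87  99 127 148 156 157 159 159 158 160
159 159 160 160 159 159 158 156 155 152 146 137 138 140 142 142 144 150 156 158 156 156 158 159 158
160 159 160 160 160 160 160 158 156 156 155 154 156 158 158 157 156 156 158 159 158 155 157 158 159
158 159 159 161 160 159 159 157 157 157 157 157 159 158 159 159 158 158 159 159 159 160 159 161 163
160 159 159 159 157 158 158 158 158 158 158 158 158 159 159 160 160 160 159 160 161 162 163 163 163
```

View pics/c1.png

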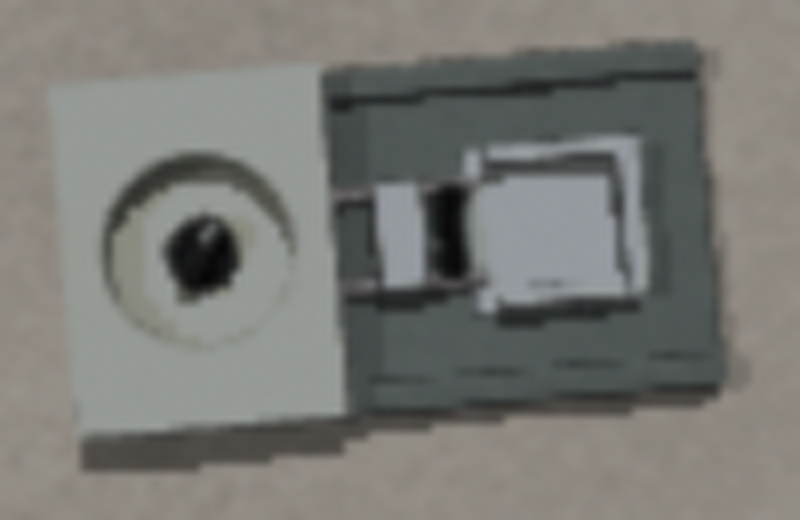

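View pics/c2.png

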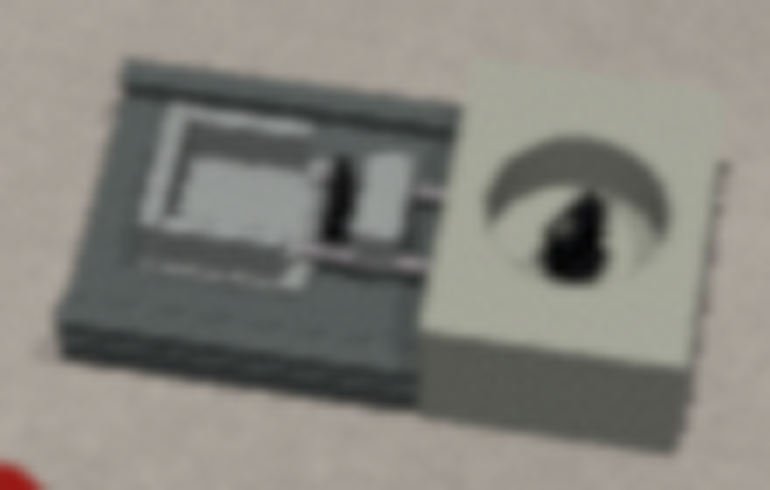

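The crops show the white block with the well near crop (200,250) in the top view, the jaw at (400–465,235) and the cradle floor at (550,230). The bar's angle doesn't show in the black knob, so I'll measure and stretch the contrast there.

```bash
cat > m.py <<'E'
from h import *
t=avg('top');s=avg('scene')
def big(m): # largest contour (refined mask)
    c,_=cv2.findContours(m.astype(np.uint8),cv2.RETR_EXTERNAL,cv2.CHAIN_APPROX_NONE); return max(c,key=cv2.contourArea)
def gmask(im,box,K=8):
    x0,x1,y0,y1=box; c=cv2.resize(im[y0:y1,x0:x1],None,fx=K,fy=K,interpolation=cv2.INTER_LINEAR).astype(int)
    return c,lambda p:(np.asarray(p)+.5)/K-.5+[x0,y0]
# white block: greenish (G>R) and bright
for n,im,box in(('top',t,(268,370,168,240)),('scene',s,(265,380,160,240))):
    c,f=gmask(im,box); m=(c[...,1]-c[...,2]>2)&(c.mean(2)>120)
    m=cv2.morphologyEx(m.astype(np.uint8),cv2.MORPH_CLOSE,np.ones((15,15)));m=cv2.morphologyEx(m,cv2.MORPH_OPEN,np.ones((15,15)))
    h=cv2.convexHull(big(m)); q=cv2.approxPolyN(h,4)[0] if hasattr(cv2,'approxPolyN') else cv2.boxPoints(cv2.minAreaRect(h))
    W=np.array([at(n,*f(p),.062) for p in q]); print(n,'block corners',W.round(4).tolist())
    ctr=W.mean(0); e=np.roll(W,-1,0)-W; print(' ctr',ctr.round(4),'edges',np.linalg.norm(e,axis=1).round(4),'ang',np.degrees(np.arctan2(e[:,1],e[:,0])).round(2))
    # dark knob
    m=(c.mean(2)<50); 
    p=proj(n,[ctr[0],ctr[1],.03]); 
    yy,xx=np.nonzero(m); P=f(np.c_[xx,yy]); k=np.linalg.norm(P-p,axis=1)<12; P=P[k]; print(' knob',P.mean(0),'cov',np.cov(P.T).round(1).tolist(),at(n,*P.mean(0),.043))
# lid
c,f=gmask(t,(405,440,225,252)); hs=cv2.cvtColor(c.astype(np.uint8),cv2.COLOR_BGR2HSV); m=(c.mean(2)>138)&(hs[...,1]<25)
h=cv2.morphologyEx(m.astype(np.uint8),cv2.MORPH_OPEN,np.ones((30,30))); (u,v),r=cv2.minEnclosingCircle(big(h)); M=cv2.moments(big(h)); g=f((M['m10']/M['m00'],M['m01']/M['m00']))
print('lid',f((u,v)),r/8,g,at('top',*g,.085), 'px dia expected',494/1.42*.037)
B=at('top',*g,.085); print('scene proj lid',proj('scene',B),'base',proj('scene',[B[0],B[1],0]))
def st(im,x,y,K): 
    a=im[y-8:y+8,x-8:x+8].astype(float); a=np.clip(a*3.0,0,255).astype(np.uint8); return cv2.resize(a,(380,380),interpolation=cv2.INTER_CUBIC)
cv2.imwrite('pics/k1.png',np.hstack([st(t,295,202,1),st(s,347,198,1)]))
E
python3 m.py
```

```text
top block corners [[0.4789, 0.0746, 0.062], [0.4691, 0.173, 0.062], [0.5984, 0.1845, 0.062], [0.6065, 0.0862, 0.062]]
 ctr [0.5382 0.1296 0.062 ] edges [0.099  0.1299 0.0987 0.1282] ang [  95.7     5.08  -85.28 -174.81]
 knob [294.82401863 201.93637725] cov [[4.2, 0.1], [0.1, 3.8]] [0.53605736 0.12914395 0.043     ]
scene block corners [[0.5486, 0.0349, 0.062], [0.5837, 0.0399, 0.062], [0.5883, -0.0161, 0.062], [0.553, -0.013, 0.062]]
 ctr [0.5684 0.0114 0.062 ] edges [0.0354 0.0562 0.0355 0.0481] ang [  8.05 -85.22 174.9   95.18]
 knob [311.35601266 197.65268987] cov [[0.1, 0.1], [0.1, 0.6]] [0.56053299 0.04096069 0.043     ]
lid [422.50813103 237.28303432] 5.867976188659668 [422.3391815  237.15183164] [ 0.43393412 -0.23923084  0.085     ] px dia expected 12.871830985915494
scene proj lid [228.19655154 133.11941152] base [232.4230494  152.64514498]
```

View pics/k1.png

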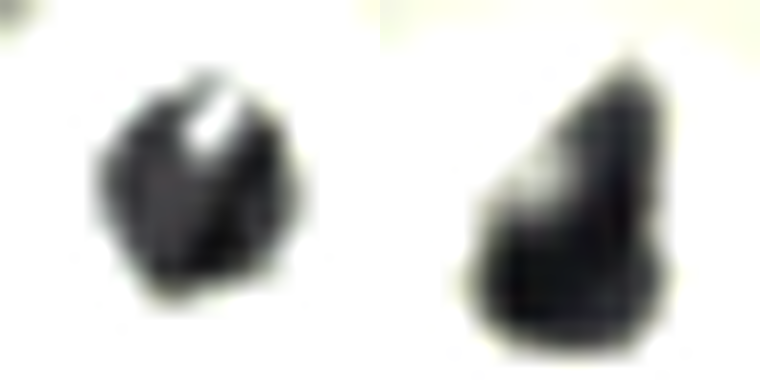

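The knob's top view shows a grey bar face tilted slightly from image-vertical, with ends near (215,75) and (170,300) in the crop. In the scene view the bar's tip is at (630,60). I'll cross-check the two views and find the cradle along the station's y.

Run:
```python
from h import *
t=avg('top',4);s=avg('scene',4)
q=np.array([[465,60],[725,95],[685,365],[425,330]])/7+[265,165]
W=np.array([at('scene',*p,.062) for p in q]);e=np.roll(W,-1,0)-W
print('scene block',W.round(4).tolist(),W.mean(0),np.linalg.norm(e,axis=1),np.degrees(np.arctan2(e[:,1],e[:,0])))
for z in(.058,.033):
  print(z,'scene pts',[at('scene',339+(x-380)/23.75,190+y/23.75,z)[:2].round(4).tolist() for x,y in((630,60),(655,110),(490,210),(545,190),(660,280),(480,280),(570,345))])
  print(z,'top pts',[at('top',287+x/23.75,194+y/23.75,z)[:2].round(4).tolist() for x,y in((215,75),(170,300),(210,125),(100,190),(300,190))])
yaw=np.radians(5.2); ex=np.array([np.cos(yaw),np.sin(yaw)]);ey=np.array([-ex[1],ex[0]]); o=np.array([.5382,.1296])-.07*ey
for n,im in(('top',t),('scene',s)):
  for z in(.054,.026):
    print(n,z)
    for xs in(-.0255,-.008,0,.008,.0255):
      ys=np.arange(-.126,-.0,.002); P=np.array([proj(n,[*(o+xs*ex+y*ey),z]) for y in ys]).astype(np.float32)
      v=cv2.remap(im,P[None,:,0],P[None,:,1],cv2.INTER_LINEAR).mean(2)[0]
      print(' %5.1f'%(xs*1e3),' '.join('%d'%a for a in v))
# across profiles
for ysx in(-.05,-.06,-.07):
  for n,im in(('top',t),('scene',s)):
    xs=np.arange(-.07,.071,.002); P=np.array([proj(n,[*(o+x*ex+ysx*ey),.052]) for x in xs]).astype(np.float32)
    print(n,ysx,' '.join('%d'%a for a in cv2.remap(im,P[None,:,0],P[None,:,1],cv2.INTER_LINEAR).mean(2)[0]))
a=s[120:162,210:255];cv2.imwrite('pics/b1.png',cv2.resize(a,None,fx=12,fy=12,interpolation=cv2.INTER_CUBIC))
```

```text
scene block [[0.4811, 0.0763, 0.062], [0.4713, 0.1782, 0.062], [0.5981, 0.1892, 0.062], [0.6081, 0.0929, 0.062]] [0.53966279 0.13414394 0.062     ] [0.10243812 0.12729425 0.09681023 0.12812321] [  95.46059082    4.94067492  -84.09197682 -172.53747392]
0.058 scene pts [[0.5278, 0.1381], [0.5339, 0.1424], [0.5521, 0.1276], [0.5478, 0.1329], [0.5565, 0.1481], [0.5617, 0.1287], [0.5676, 0.1404]]
0.058 top pts [[0.5493, 0.1249], [0.5214, 0.1303], [0.5431, 0.1255], [0.535, 0.139], [0.5351, 0.1143]]
0.033 scene pts [[0.5098, 0.1354], [0.516, 0.1398], [0.5347, 0.1247], [0.5303, 0.1301], [0.5391, 0.1456], [0.5445, 0.1258], [0.5505, 0.1377]]
0.033 top pts [[0.5509, 0.126], [0.5226, 0.1315], [0.5446, 0.1266], [0.5364, 0.1404], [0.5365, 0.1153]]
top 0.054
 -25.5 136 132 118 97 79 82 83 83 83 84 83 81 76 71 70 78 98 138 142 134 114 136 149 152 151 151 150 149 147 146 145 143 141 138 141 145 146 147 149 152 152 151 148 141 137 147 144 130 101 84 76 76 74 66 51 50 50 49 45 42 42 43 44
  -8.0 138 135 125 110 86 77 81 83 83 83 82 80 76 73 78 89 120 139 150 143 118 104 141 151 154 154 154 154 154 154 
[... 5219 characters left out ...]
0 62 71 97 117 130 119 100 88 79 79 79 78 84 94 113 129 140 145 148 149 149 150 150 150 150 150 150 150 149 149 146 137 119 98 87 80 78 78 80 88 95 102 97 92 89 88 89 89 89 89 88 87 88
top -0.07 76 67 54 63 78 80 80 78 69 75 81 83 83 83 83 80 70 49 46 52 69 117 146 150 152 153 154 154 154 153 154 154 154 153 153 154 154 154 154 154 154 152 147 118 86 76 75 85 127 123 103 89 85 84 84 84 83 83 80 69 47 62 78 81 82 85 92 116 134 136 136
scene -0.07 158 159 159 159 158 158 158 158 155 151 135 119 103 93 88 82 74 65 58 73 92 119 128 124 107 91 83 79 77 79 82 96 112 130 141 147 149 149 148 149 150 150 150 149 149 148 147 145 142 131 110 95 81 79 78 78 83 91 102 104 96 91 88 89 90 90 88 86 84 85 87
```

View pics/b1.png

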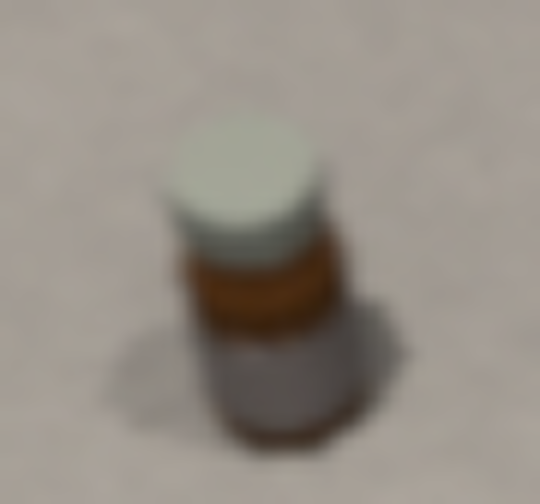

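The scene crop puts the lid centre at about scene (229.7,133.7) with the bottle upright. The two cameras disagree by about 4 mm, equally at the block and the bottle, so I'll use their mean. Next I'll check IK for the knob turn and then grasp the bottle.

```bash
cat >> h.py <<'E'
yaw=np.radians(5.2); ex=np.array([np.cos(yaw),np.sin(yaw)]);ey=np.array([-ex[1],ex[0]])
well=np.array([.5390,.1318]); o=well-.07*ey
crad=o+.0005*ex-.0626*ey
def q(phi): h=(phi+np.pi/2)/2; return [np.cos(h),np.sin(h),0.,0.]
E
python3 - <<'E'
from h import *
S=at('scene',229.4,133.4,.085);T=at('top',422.34,237.15,.085);B=(S+T)/2;print(S,T,B,crad)
for d in range(250,-300,-20):
    j=arm.ik([*well,.112],q(np.radians(d))); print(d,None if j is None else np.round(j,2)[[0,4,5,6]].tolist(),end=';')
print()
t0=arm.read_time()
arm.move_gripper(.75)
b=B[:2]; Q=q(yaw)
for f in(yaw,yaw+np.pi,yaw-np.pi): print(np.round(arm.ik([*b,.2],q(f)),2).tolist(),np.round(arm.ik([*crad,.13],q(f)),2).tolist())
arm.movep([*b,.24],Q); print(arm.read_tool_pos(),arm.read_time())
cv2.imwrite('pics/g0.png',np.hstack([cv2.resize(snapshot('top')[180:280,370:470],None,fx=4,fy=4),cv2.resize(snapshot('scene')[80:180,180:280],None,fx=4,fy=4)]))
E
```

```text
[ 0.43404633 -0.23554852  0.085     ] [ 0.43393937 -0.23923325  0.085     ] [ 0.43399285 -0.23739088  0.085     ] [ 5.51515822e-01 -2.08954966e-04]
250 [-0.63, -0.7, 0.66, -1.54];230 [-0.89, -1.15, 1.03, -1.49];210 [0.08, 0.68, 0.68, 2.75];190 [0.03, 0.59, 0.64, 2.49];170 [-0.02, 0.5, 0.61, 2.22];150 [-0.07, 0.41, 0.58, 1.95];130 [-0.13, 0.3, 0.56, 1.7];110 [-0.19, 0.18, 0.54, 1.47];90 [-0.24, 0.08, 0.53, 1.22];70 [-0.28, -0.01, 0.53, 0.95];50 [-0.33, -0.1, 0.53, 0.69];30 [-0.37, -0.19, 0.54, 0.42];10 [-0.42, -0.28, 0.54, 0.16];-10 [-0.46, -0.37, 0.56, -0.11];-30 [-0.5, -0.46, 0.57, -0.37];-50 [-0.55, -0.54, 0.6, -0.64];-70 [-0.59, -0.61, 0.62, -0.92];-90 [-0.61, -0.66, 0.64, -1.22];-110 [-0.63, -0.7, 0.66, -1.54];-130 [-0.89, -1.15, 1.03, -1.49];-150 [0.08, 0.68, 0.68, 2.75];-170 [0.03, 0.59, 0.64, 2.49];-190 [-0.02, 0.5, 0.61, 2.22];-210 [-0.07, 0.41, 0.58, 1.95];-230 [-0.13, 0.3, 0.56, 1.7];-250 [-0.19, 0.18, 0.54, 1.47];-270 [-0.24, 0.08, 0.53, 1.22];-290 [-0.28, -0.01, 0.53, 0.95];
[0.05, 0.59, 0.62, 2.0, -0.52, 0.71, 1.08] [-0.2, 0.71, 0.25, 1.89, -0.29, 0.58, 0.33]
[-0.21, 0.8, 1.13, 2.01, -0.91, 0.96, -1.65] [0.26, 0.74, -0.48, 1.87, 0.54, 0.66, 2.69]
[-0.21, 0.8, 1.13, 2.01, -0.91, 0.96, -1.65] [0.26, 0.74, -0.48, 1.87, 0.54, 0.66, 2.69]
[ 0.43461029 -0.23658846  0.23989489] 4.7083
```

Run:
```python
from h import *
b=[.4340,-.2374]
arm.line_to([*b,.104],.12); print(arm.read_tool_pos(),arm.read_ft_force())
arm.move_gripper(0.,30); print('open',arm.read_opening(),arm.read_finger_force(),arm.read_ft_force(),arm.read_wrist_torque())
arm.line_to([*b,.24],.15); print('open',arm.read_opening(),arm.read_finger_force(),arm.read_ft_force())
c=[*crad,.24]; arm.movep(c,q(yaw)); arm.pause(.3)
print(arm.read_tool_pos(),crad,arm.read_opening(),arm.read_time())
p=arm.read_tool_pos()
t=snapshot('top');s=snapshot('scene')
x,y=proj('top',[*crad,.2]).astype(int);u,v=proj('scene',[*crad,.2]).astype(int)
cv2.imwrite('pics/g1.png',np.hstack([cv2.resize(t[y-40:y+40,x-40:x+40],None,fx=5,fy=5),cv2.resize(s[v-40:v+40,u-40:u+40],None,fx=5,fy=5)]))
```

```text
[ 0.43431002 -0.23767669  0.10453951] [-0.05328637  0.06917368  0.69151108]
open 0.45346334706815195 30.124090164899826 [-0.88845494  1.0776551   5.12427707] [ 0.1045157   0.09647644 -0.00835932]
open 0.45296972516089673 30.29034753330052 [-0.12443507 -0.15301872 -1.87040137]
[ 0.55130681 -0.00156969  0.24021883] [ 5.51515822e-01 -2.08954966e-04] 0.4563575197339502 8.825
```

View pics/g1.png

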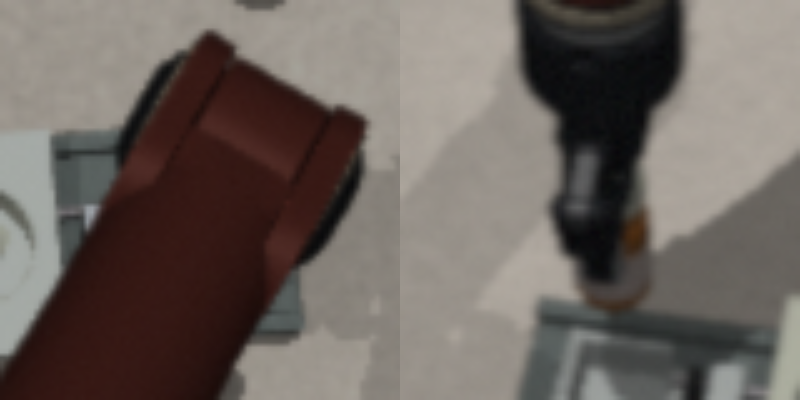

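The bottle is held upright. In the scene crop its body spans 580–650 and its bottom sits near (613,300). I'll check its offset along the station's y before lowering.

Run:
```python
from h import *
u,v=proj('scene',[*crad,.2]).astype(int)
print('obs u',u-40+(615-400+.5)/5-.5,'expected axis',[proj('scene',[*crad,z]).round(1).tolist() for z in(.136,.15,.16)], 'du per mm y', proj('scene',[crad[0],crad[1]+.001,.15])-proj('scene',[*crad,.15]))
s=snapshot('scene')
a=s[v-40:v+40,u-40:u+40]
for r in range(45,64,2): print(v-40+r,u-40+30,' '.join('%d/%d'%(p[2],p[0]) for p in a[r,30:56]))
print(arm.read_tool_pos())
```

```text
obs u 297.6 expected axis [[296.5, 170.4], [296.3, 167.0], [296.2, 164.5]] du per mm y [0.37870864 0.08067914]
159 285 127/115 72/67 27/27 18/18 21/22 23/25 20/23 19/21 15/15 11/16 8/13 12/13 15/15 17/18 33/23 56/22 69/20 74/19 74/25 92/65 137/120 165/149 172/156 173/157 171/154 170/154
161 285 155/141 113/103 58/53 16/16 13/15 14/16 15/17 11/13 11/13 10/12 10/12 9/12 13/12 21/18 42/24 64/22 73/19 68/15 63/22 85/64 135/120 163/148 168/152 160/146 140/128 126/115
163 285 167/151 138/125 89/81 40/38 14/14 12/13 9/12 11/13 12/14 7/9 10/14 11/14 12/15 33/30 47/33 56/26 58/18 59/25 68/44 91/77 135/121 154/139 142/128 118/107 105/94 103/94
165 285 175/159 166/152 146/133 116/105 83/76 50/47 30/30 14/16 9/13 9/9 9/10 16/18 24/26 41/41 50/44 59/41 66/45 73/57 76/65 82/73 95/86 104/93 103/94 103/94 103/94 104/93
167 285 173/157 172/156 172/156 163/147 131/119 89/81 56/52 29/29 11/14 8/9 9/12 17/17 28/29 45/46 58/57 68/62 76/68 77/68 77/69 78/70 87/78 97/88 102/93 104/94 102/92 103/94
169 285 172/156 173/156 171/155 165/150 143/130 105/94 70/64 45/42 28/27 19/19 16/17 18/17 28/30 48/48 61/58 72/66 77/69 76/68 77/68 79/69 91/81 100/90 102/92 103/93 104/94 102/92
171 285 171/156 172/156 171/156 168/152 154/137 121/104 91/76 75/65 69/60 65/59 66/58 66/59 67/60 73/65 75/68 77/69 78/68 76/65 72/59 77/60 91/78 101/91 105/95 103/94 103/93 102/92
173 285 138/129 143/133 151/139 158/145 159/146 148/133 118/101 83/62 71/51 71/55 73/60 74/61 73/62 75/64 76/63 73/58 69/51 69/45 77/58 91/77 101/90 102/92 103/93 103/93 102/93 101/91
175 285 90/94 90/95 92/95 93/97 94/98 94/96 92/93 82/78 74/64 69/51 67/44 64/36 60/30 60/28 56/26 57/32 61/44 78/67 91/82 98/89 98/89 101/92 100/91 101/92 101/92 102/92
177 285 61/64 62/66 63/66 65/70 70/74 76/79 79/84 81/86 84/88 83/87 80/83 67/68 55/55 52/52 52/53 53/55 52/55 54/56 55/58 58/59 59/61 61/62 64/64 64/63 68/67 71/69
[ 0.55145328 -0.00064125  0.24008473]
```

The bottle's offset is under about 1 mm, so I'll lower it and feel for contact.

Run:
```python
from h import *
c=list(crad)
arm.line_to([*c,.150],.12); print(arm.read_ft_force())
arm.line_to([*c,.134],.04); arm.pause(.1); f0=arm.read_ft_force(); print(f0)
z=.134
while z>.1275:
    z-=.001; arm.line_to([*c,z],.03); f=arm.read_ft_force(); print(round(z,4),arm.read_tool_pos().round(4) ,np.round(f,2))
    if f[2]-f0[2]>4 or abs(f[:2]-f0[:2]).max()>5: break
print(arm.read_time())
```

```text
[ 0.41188507  0.51087147 -0.69557543]
[ 0.2898926  -0.21106101 -1.40976016]
0.133 [ 5.515e-01 -2.000e-04  1.330e-01] [-0.34 -0.4  -0.72]
0.132 [ 5.515e-01 -2.000e-04  1.319e-01] [ 0.43 -0.2  -0.63]
0.131 [ 5.515e-01 -2.000e-04  1.309e-01] [ 0.17 -0.39 -1.34]
0.13 [ 5.515e-01 -3.000e-04  1.308e-01] [-1.39 -0.06  5.16]
11.525
```

Run:
```python
from h import *
c=list(crad)
arm.move_gripper(.72); print(arm.read_ft_force())
arm.line_to([*c,.25],.2)
arm.movep([*well,.25],q(np.radians(70))); arm.move_gripper(.31); arm.pause(.2)
print(arm.read_opening(),arm.read_tool_pos(),arm.read_time())
t=snapshot('top');s=snapshot('scene')
cv2.imwrite('pics/p1.png',np.hstack([cv2.resize(t[160:240,290:370],None,fx=5,fy=5),cv2.resize(s[150:230,260:340],None,fx=5,fy=5)]))
```

```text
[0.72449953 0.93025591 0.74336127]
0.3085529958760786 [0.53899509 0.1317842  0.25004149] 13.95
```

View pics/p1.png

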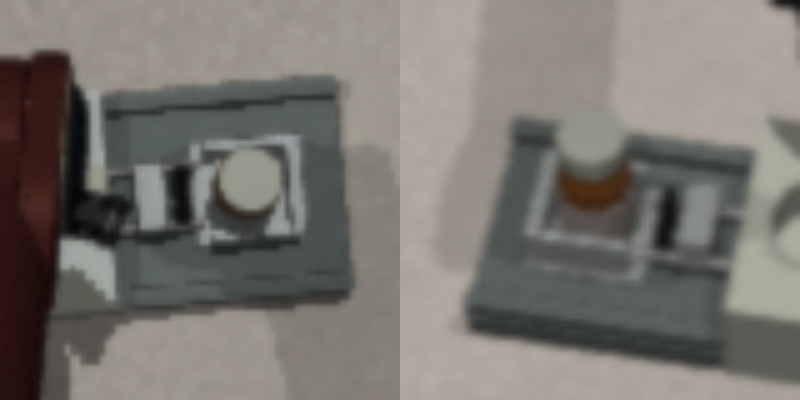

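The bottle stands upright in the cradle, with its lid at (250,182) in the top crop. Now I'll go down to the knob.

Run:
```python
from h import *
w=list(well);Q=q(np.radians(70))
arm.line_to([*w,.140],.15)
ok=True
for z in(.132,.126,.120,.115,.111):
    arm.line_to([*w,z],.05); f=arm.read_ft_force(); print(z,np.round(f,2),arm.read_tool_pos().round(4))
    if np.abs(f).max()>6: ok=False;break
if ok:
    arm.move_gripper(0.,25); print(arm.read_opening()*85,arm.read_finger_force(),arm.read_ft_force().round(2),arm.read_wrist_torque().round(3),arm.read_tool_pos().round(4),arm.read_time())
```

```text
0.132 [ 1.04 -0.07 -0.45] [0.5389 0.1319 0.132 ]
0.126 [ 0.01 -0.8  -0.06] [0.5387 0.1318 0.1256]
0.12 [-0.06  0.61  0.6 ] [0.5387 0.1318 0.1196]
0.115 [ 0.37 -0.08  0.19] [0.5388 0.1318 0.1146]
0.111 [-0.16  0.13 -0.3 ] [0.5389 0.1318 0.1108]
11.671245213377672 24.767085313796997 [-1.56 -4.22  1.42] [-0.622  0.332 -0.148] [0.5386 0.1306 0.1111] 16.575
```

The grip opening is 11.7 mm, so the bar sits flat between the pads. The knob lies about 1.3 mm toward −y of my centre, so I'll recentre by force, grip firmer and begin turning in logged steps.

```bash
cat > turn.py <<'E'
from h import *
import json,sys
st=json.load(open('st.json')) if len(sys.argv)>1 and sys.argv[1]=='c' else dict(c=list(well),phi=np.radians(70),log=[])
c=np.array(st['c']);phi=st['phi'];z=.111
def rd(n=4):
    F=[];M=[]
    for _ in range(n): F.append(arm.read_ft_force());M.append(arm.read_wrist_torque()); arm.pause(.01)
    return np.mean(F,0),np.mean(M,0)
def aphi(): r=arm.read_eef_rot(); return 2*np.arctan2(r[1],r[0])-np.pi/2
def step(d,v=.03,k=2.0e-4):
    global phi,c
    phi-=d
    arm.movep([*c,z],q(phi)) if d else arm.line_to([*c,z],v)
    F,M=rd(); c=c+np.clip(k*F[:2],-.0008,.0008)
    st['log'].append([phi,aphi(),M[2],*F]); print('phi %.3f act %.3f mz %.3f F %s c %s t %.2f'%(phi,aphi(),M[2],F.round(1),c.round(4),arm.read_time()))
    return M[2],F
def save(): st.update(c=list(c),phi=phi); json.dump(st,open('st.json','w'))
E
python3 - <<'E'
from turn import *
for _ in range(3): step(0)
arm.move_gripper(0.,70); step(0)
for _ in range(8): step(.06)
save()
E
```

```text
phi 1.222 act 1.221 mz -0.169 F [-2.6 -4.7  3. ] c [0.5385 0.131 ] t 16.86
phi 1.222 act 1.221 mz -0.206 F [-1.7 -4.2  2.7] c [0.5382 0.1302] t 17.14
phi 1.222 act 1.222 mz -0.182 F [-0.8 -3.3  2. ] c [0.538  0.1295] t 17.43
phi 1.222 act 1.222 mz -0.200 F [-0.2 -0.7  3.5] c [0.5379 0.1294] t 17.93
phi 1.162 act 1.164 mz -0.065 F [0.5 0.6 3.8] c [0.538  0.1295] t 18.21
phi 1.102 act 1.103 mz -0.033 F [0.4 1.5 4.6] c [0.5381 0.1298] t 18.49
phi 1.042 act 1.043 mz -0.053 F [0.5 1.5 5. ] c [0.5382 0.1301] t 18.77
phi 0.982 act 0.982 mz -0.046 F [0.2 0.8 5.2] c [0.5383 0.1303] t 19.06
phi 0.922 act 0.922 mz -0.049 F [0.2 1.5 5.5] c [0.5383 0.1306] t 19.34
phi 0.862 act 0.862 mz -0.034 F [0.6 1.1 5.9] c [0.5384 0.1308] t 19.62
phi 0.802 act 0.802 mz -0.063 F [0.2 1.  5.2] c [0.5384 0.131 ] t 19.91
phi 0.742 act 0.742 mz -0.061 F [0.3 0.6 5.6] c [0.5385 0.1311] t 20.19
```

Run:
```python
from turn import *
print('open',arm.read_opening()*85,arm.read_finger_force(),'M',arm.read_wrist_torque().round(3))
def jaw():
    s=snapshot('scene'); out=[]
    ys=np.arange(-.045,.0,.001); P=np.array([proj('scene',[*(o+np.array([.0015,.0022])+y*ey),.054]) for y in ys]).astype(np.float32)
    return cv2.remap(s,P[None,:,0],P[None,:,1],cv2.INTER_LINEAR).mean(2)[0].astype(int)
old=cv2.imread('pics/scene0.png'); ys=np.arange(-.045,.0,.001); P=np.array([proj('scene',[*(o+np.array([.0015,.0022])+y*ey),.054]) for y in ys]).astype(np.float32)
print(cv2.remap(old,P[None,:,0],P[None,:,1],cv2.INTER_LINEAR).mean(2)[0].astype(int)); print(jaw())
phi-=.03; arm.movep([*c,z],q(phi))
import turn; turn.phi=phi
for _ in range(6): print(arm.read_wrist_torque().round(3),arm.read_effort().round(2),arm.read_time()); arm.pause(.01)
save(); st['phi']=phi; json.dump(st,open('st.json','w'))
```

```text
open 10.468917988634121 70.69381356239319 M [ 0.062 -0.023 -0.061]
[148 148 148 148 148 147 147 146 143 141 138 133 128 122 116 109  97  87
  74  59  44  36  29  22  23  24  28  40  51  66  85 103 116 129 141 145
 149 152 152 152 152 152 152 151 149]
[ 70  69  68  68  67  71  75  79  85  92  94  94  94  85  75  65  53  41
  31  26  20  22  26  29  42  55  70  88 103 116 125 134 136 137 139 138
 138 138 138 138 136 134 131 123 113]
[-0.331  0.245  0.26 ] [ -0.15 -40.07   3.95  -8.83  -0.44  -0.24  -0.21] 20.65
[-0.336  0.216  0.251] [ -0.17 -40.05   3.95  -8.83  -0.45  -0.24  -0.22] 20.6583
[-0.335  0.241  0.296] [ -0.19 -40.04   3.95  -8.83  -0.45  -0.24  -0.23] 20.6667
[-0.35   0.26   0.296] [ -0.2  -40.02   3.95  -8.83  -0.45  -0.24  -0.23] 20.675
[-0.287  0.196  0.254] [ -0.22 -40.01   3.95  -8.84  -0.45  -0.24  -0.24] 20.6833
[-0.318  0.235  0.255] [ -0.23 -40.     3.95  -8.84  -0.46  -0.24  -0.24] 20.6917
```

My helper restarted from its default state, so that move turned the knob back. I'll fix the state handling and read carefully.

```bash
sed -i "s/^st=.*/import os; st=json.load(open('st.json')) if os.path.exists('st.json') else dict(c=list(well),phi=np.radians(70),log=[])/" turn.py
python3 - <<'E'
import turn; from turn import *
turn.phi=aphi(); turn.c=np.array([.5382,.1300])
print('now',aphi(),arm.read_opening()*85,rd(),c)
for d in(.02,.02,.02,.04,.06,.06):
    turn.phi-=d; arm.movep([*turn.c,z],q(turn.phi)); print(d,aphi().round(4),'mz',[arm.read_wrist_torque()[2].round(3)]+[(arm.pause(.03),arm.read_wrist_torque()[2].round(3))[1] for _ in range(4)],arm.read_ft_force().round(1),arm.read_tool_pos().round(4))
save()
print(arm.read_time(),arm.read_opening()*85)
E
```

```text
now 1.1887644172833491 10.288553722638738 (array([-1.09404648, -1.52079522,  6.92227722]), array([-0.31017575,  0.24662151,  0.24377957])) [0.539  0.1318]
0.02 1.1663 mz [np.float64(0.035), np.float64(0.057), np.float64(0.113), np.float64(0.053), np.float64(0.179)] [0.9 1.2 5.9] [0.5385 0.1304 0.1112]
0.02 1.1466 mz [np.float64(0.071), np.float64(0.128), np.float64(0.155), np.float64(0.091), np.float64(0.13)] [0.1 1.9 5.7] [0.5385 0.1304 0.1112]
0.02 1.1266 mz [np.float64(0.133), np.float64(0.155), np.float64(0.099), np.float64(0.129), np.float64(0.176)] [0.7 1.1 6.4] [0.5385 0.1304 0.1112]
0.04 1.0859 mz [np.float64(0.049), np.float64(0.024), np.float64(0.018), np.float64(-0.01), np.float64(0.028)] [0.6 0.9 5.6] [0.5385 0.1304 0.1112]
0.06 1.0254 mz [np.float64(-0.038), np.float64(-0.087), np.float64(-0.116), np.float64(-0.037), np.float64(-0.06)] [-0.1  2.   6.2] [0.5385 0.1304 0.1112]
0.06 0.9654 mz [np.float64(-0.112), np.float64(-0.107), np.float64(-0.042), np.float64(-0.052), np.float64(-0.096)] [-0.4  1.1  5.6] [0.5385 0.1304 0.1112]
23.0333 9.9829581105248
```

At-rest torques are just residues after stopping, so I need the torque while the knob is moving. I'll try reading from a thread during a slow turn.

```bash
cat >> turn.py <<'E'
import threading,time
def sweep(d,n=1,v=None):
    """turn clockwise by d while sampling t, angle, mz in a thread"""
    global phi
    phi-=d; S=[]; stop=threading.Event()
    def run():
        while not stop.is_set():
            try: S.append([arm.read_time(),aphi(),arm.read_wrist_torque()[2],*arm.read_ft_force()])
            except Exception as e: S.append(repr(e)); break
    th=threading.Thread(target=run); th.start()
    try: arm.line_to([*c,z],v or .03,q(phi))
    finally: stop.set(); th.join()
    return S
E
python3 - <<'E'
import turn; from turn import *
t0=arm.read_time(); S=sweep(.12); print(arm.read_time()-t0,len(S)); 
for s in S[::max(1,len(S)//25)]: print(s if isinstance(s,str) else np.round(s,3))
save(); print(aphi(),rd(),arm.read_opening()*85)
E
```

```text
0.26670000000000016 1
[23.033  0.844 -0.23  -0.234  1.967  6.044]
0.8441760456997978 (array([0.58622773, 1.38420679, 5.94822317]), array([ 0.26540662, -0.0306721 , -0.25701333])) 10.310921711594155
```

Run:
```python
import turn; from turn import *
def slow(d,T):
    turn.phi-=d; turn.z=.1114 if turn.z<.1112 else .111
    t0=arm.read_time(); arm.line_to([*turn.c,turn.z],.0004/T,q(turn.phi)); t1=arm.read_time()
    m=[arm.read_wrist_torque()[2].round(3)]+[(arm.pause(.01),arm.read_wrist_torque()[2].round(3))[1] for _ in range(5)]
    print('d',d,'T',round(t1-t0,3),aphi().round(4),turn.phi,m[0],np.mean(m).round(3),arm.read_effort()[6].round(3),arm.read_ft_force().round(1))
slow(.05,.4);slow(.05,1.);slow(.01,.2);slow(.01,.2);slow(.01,.2)
for _ in range(4): slow(.01,.02)
save(); print(arm.read_time(),arm.read_opening()*85)
```

```text
d 0.05 T 0.283 0.798 0.7987644172833489 -0.035 -0.062 0.055 [1.5 2.8 1.3]
d 0.05 T 0.283 0.7487 0.7487644172833489 0.011 0.039 -0.018 [1.5 2.6 4.6]
d 0.01 T 0.283 0.7394 0.7387644172833489 0.196 0.189 -0.182 [2.4 2.7 0.8]
d 0.01 T 0.283 0.7288 0.7287644172833488 0.187 0.18 -0.171 [2.6 4.5 3.6]
d 0.01 T 0.283 0.7186 0.7187644172833488 0.228 0.18 -0.179 [3.4 3.7 0.8]
d 0.01 T 0.25 0.7086 0.7087644172833488 0.162 0.156 -0.164 [2.7 4.8 3.9]
d 0.01 T 0.25 0.6987 0.6987644172833488 0.142 0.153 -0.168 [2.6 4.2 2.1]
d 0.01 T 0.25 0.6887 0.6887644172833488 0.175 0.164 -0.17 [3.2 4.1 4.3]
d 0.01 T 0.25 0.6787 0.6787644172833488 0.107 0.133 -0.168 [4.2 4.3 3.2]
26.125 10.089263824319662
```

Confirmed: with small steps the residual settles at a repeatable +0.17 N·m, while bigger steps overshoot and relax. I'll turn quickly through the expected free travel, since the image puts stop contact near phi≈−0.5. Then 0.01 rad steps should show the onset.

```bash
cat >> turn.py <<'E'
def fine(d):
    global phi,c
    phi-=d; arm.line_to([*c,z],.03,q(phi)); M=[];F=[]
    for _ in range(5): M.append(arm.read_wrist_torque()[2]);F.append(arm.read_ft_force());arm.pause(.009)
    F=np.mean(F,0);c=c+np.clip(1e-4*F[:2],-.0003,.0003); st['log'].append([phi,np.mean(M),*F]); return np.mean(M),F
E
python3 - <<'E'
import turn; from turn import *
turn.z=.111
for _ in range(7): m,F=fine(.1)
print(aphi(),F,turn.c,arm.read_time())
base=[]
for i in range(40):
    m,F=fine(.01); base.append(m); print('%.3f %.3f %s'%(turn.phi,m,F.round(0)),end=' | ')
    b=np.mean(base[3:13])
    if i>15 and np.mean(base[-3:])>b+.05: break
save(); print('\nbase',b,turn.c,arm.read_time(),arm.read_opening()*85)
E
```

```text
-0.02437781487534396 [1.08153344 2.54900698 6.30976704] [0.53944707 0.13202736] 28.1667
-0.031 0.126 [1. 2. 6.] | -0.041 0.144 [1. 1. 6.] | -0.051 0.167 [1. 1. 6.] | -0.061 0.153 [1. 1. 6.] | -0.071 0.178 [1. 1. 6.] | -0.081 0.150 [0. 1. 6.] | -0.091 0.160 [-0.  1.  7.] | -0.101 0.162 [0. 1. 6.] | -0.111 0.132 [1. 0. 6.] | -0.121 0.169 [-0.  0.  6.] | -0.131 0.151 [-0.  1.  6.] | -0.141 0.148 [0. 0. 7.] | -0.151 0.144 [0. 0. 6.] | -0.161 0.165 [-0.  0.  6.] | -0.171 0.142 [-0. -0.  6.] | -0.181 0.159 [0. 0. 6.] | -0.191 0.165 [ 1. -0.  6.] | -0.201 0.141 [-0.  0.  7.] | -0.211 0.166 [0. 1. 6.] | -0.221 0.129 [0. 0. 6.] | -0.231 0.122 [-0.  0.  6.] | -0.241 0.166 [-0. -0.  7.] | -0.251 0.155 [0. 0. 6.] | -0.261 0.171 [ 0. -0.  7.] | -0.271 0.162 [0. 0. 6.] | -0.281 0.152 [ 0. -0.  7.] | -0.291 0.154 [ 0. -0.  6.] | -0.301 0.138 [-0.  0.  6.] | -0.311 0.183 [-0. -0.  7.] | -0.321 0.162 [-0.  1.  7.] | -0.331 0.159 [0. 0. 7.] | -0.341 0.181 [ 0. -0.  6.] | -0.351 0.179 [0. 0. 6.] | -0.361 0.142 [0. 0. 6.] | -0.371 0.166 [ 0. -0.  6.] | -0.381 0.168 [-0. -0.  6.] | -0.391 0.161 [0. 0. 6.] | -0.401 0.168 [ 0. -0.  6.] | -0.411 0.173 [0. 0. 6.] | -0.421 0.161 [-0. -0.  6.] | 
base 0.15476661901119598 [0.54010673 0.13328415] 39.8333 10.262081252989184
  return _methods._mean(a, axis=axis, dtype=dtype,
  ret = ret.dtype.type(ret / rcount)
```

The baseline is flat at 0.155 ± 0.015 N·m, with no contact yet. I'll continue in 0.02 rad steps.

Run:
```python
import turn; from turn import *
s=[]
for i in range(40):
    m,F=fine(.02); s.append(m); print('%.3f %.3f'%(turn.phi,m),end=' | ')
    if i>6 and np.mean(s[-3:])>np.mean(s[1:6])+.04: break
save(); print('\n',F.round(1),turn.c,arm.read_time(),arm.read_opening()*85)
cv2.imwrite('pics/j1.png',cv2.resize(snapshot('scene')[150:230,260:360],None,fx=7,fy=7))
```

```text
-0.441 0.126 | -0.461 0.106 | -0.481 0.114 | -0.501 0.126 | -0.521 0.117 | -0.541 0.121 | -0.561 0.113 | -0.581 0.121 | -0.601 0.130 | -0.621 0.121 | -0.641 0.132 | -0.661 0.127 | -0.681 0.113 | -0.701 0.104 | -0.721 0.129 | -0.741 0.101 | -0.761 0.127 | -0.781 0.115 | -0.801 0.136 | -0.821 0.113 | -0.841 0.134 | -0.861 0.150 | -0.881 0.162 | -0.901 0.151 | -0.921 0.165 | 
 [ 0.1 -0.1  6. ] [0.54005252 0.13296189] 47.125 10.360881553833728
```

Contact begins near phi≈−0.815, which means about 5 N now. I'll take 5 more steps and check the torque.

Run:
```python
import turn; from turn import *
for i in range(5):
    m,F=fine(.02); print('%.3f %.3f'%(turn.phi,m),end=' | ')
    if m>.25: break
save()
L=np.array([[l[0],l[1]] for l in st['log'] if len(l)==5 and l[0]<-.435]); ph,m=L.T
from scipy.optimize import curve_fit
f=lambda p,b,on,k:b+k*np.maximum(on-p,0)
p,C=curve_fit(f,ph,m,[.119,-.81,.5]);print('\nfree fit',p,np.sqrt(np.diag(C)))
p2,C2=curve_fit(lambda x,b,on:f(x,b,on,.5),ph,m,[.119,-.81]);print('k=.5',p2,np.sqrt(np.diag(C2)),'N now',(p2[1]-turn.phi)*50,'by torque',(f(turn.phi,*p)-p[0])*100)
print(arm.read_time())
```

```text
-0.941 0.171 | -0.961 0.172 | -0.981 0.191 | -1.001 0.176 | -1.021 0.212 | 
free fit [ 0.11997751 -0.80615213  0.37709793] [0.00229183 0.01766297 0.04762483]
k=.5 [ 0.11961108 -0.83356194] [0.0024675  0.00854767] N now 9.383681923811494 by torque 8.11075264208614
48.6333
```

Run:
```python
import turn; from turn import *
for i in range(2): print(fine(.02)[0])
arm.move_gripper(.31); print(arm.read_ft_force().round(1),arm.read_opening())
c=arm.read_tool_pos(); arm.line_to([c[0],c[1],.16],.06); print(arm.read_ft_force().round(1))
arm.line_to([c[0],c[1],.28],.25); arm.movep([.42,.40,.30],q(turn.phi)); print(arm.read_time(),arm.read_ft_force().round(1))
t=snapshot('top');s=snapshot('scene')
cv2.imwrite('pics/e1.png',np.hstack([cv2.resize(t[160:240,280:380],None,fx=4,fy=4),cv2.resize(s[150:230,270:370],None,fx=4,fy=4)]))
```

```text
0.21381972106961084
0.22834238144362415
[ 0.3  0.6 -0.3] 0.31117240246399536
[ 0.8  0.4 -0.1]
52.25 [-0.  -0.3  0.5]
```

View pics/e1.png

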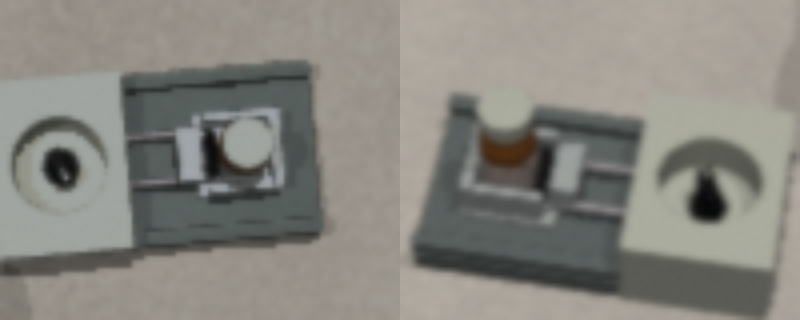

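The jaw pad (top crop, about (210,150)) is against the upright bottle (lid at (247,143)), and the knob is free. Final torque rise was about 0.11 N·m, which is about 11 N. I'm handing in.

```bash
python3 -c "
from station import *
print(ticket.finish_job())"
```

```text
the job is handed in; nothing more can be done
None
```

I stood the small bottle upright in the cradle, clamped it at about 11 N going by the knob's torque rise (estimates range from 10 to 13 N), let go of the knob and handed the job in at about 52 s; one scripting slip turned the knob back about 0.45 rad before any contact.

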